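# Put three swapped rotors back into their own motors

### The job

The rotors of the three open motors have been put in the wrong motors. Give each motor back the rotor with the fan of its own colour (yellow in yellow, blue in blue, white in white), using the empty wooden stand as a parking place. Lower each rotor upright until its bottom bearing sits on the floor of the motor, without dropping it, and leave the two bearing shields and the screwdriver where they are.

Things in the scene. Friction and masses are not known exactly. Their poses are not given: they have to be found in the camera images.
- rotor_yellow: Squirrel-cage rotor with a yellow fan and a yellow painted shaft tip. Upright in a motor at the start. 106 mm long; origin: centre of the underside of its bottom bearing, z along the shaft to the tip. Bottom bearing 22 mm dia, z 0-7; dark core 40 mm dia, z 14-30; fan 37 mm dia; top bearing 22 mm dia, up to z 54; above it bare 12 mm round shaft to z 106, to be gripped. About 0.4 kg.
- rotor_blue: Squirrel-cage rotor with a blue fan and a blue painted shaft tip. Upright in a motor at the start. 118 mm long; origin: centre of the underside of its bottom bearing, z along the shaft to the tip. Bottom bearing 22 mm dia, z 0-7; dark core 40 mm dia, z 14-42; fan 37 mm dia; top bearing 22 mm dia, up to z 66; above it bare 12 mm round shaft to z 118, to be gripped. About 0.4 kg.
- rotor_white: Squirrel-cage rotor with a white fan and a white painted shaft tip. Upright in a motor at the start. 130 mm long; origin: centre of the underside of its bottom bearing, z along the shaft to the tip. Bottom bearing 22 mm dia, z 0-7; dark core 40 mm dia, z 14-54; fan 37 mm dia; top bearing 22 mm dia, up to z 78; above it bare 12 mm round shaft to z 130, to be gripped. About 0.4 kg.
- motor_yellow: Open motor with a yellow square base plate (96 x 96 x 10 mm); square steel stack and orange winding ring above, top at z 50. Bolted down, axis upright. Origin: centre of the underside; the bore axis is its z axis. Bore 48 mm dia, flared in the winding ring; a rotor stands on the flat floor at z 10, inside a shallow 34 mm pocket. Its own rotor's tip then stands at z 116.
- motor_blue: Open motor with a blue square base plate (96 x 96 x 10 mm); square steel stack and orange winding ring above, top at z 62. Bolted down, axis upright. Origin: centre of the underside; the bore axis is its z axis. Bore 48 mm dia, flared in the winding ring; a rotor stands on the flat floor at z 10, inside a shallow 34 mm pocket. Its own rotor's tip then stands at z 128.
- motor_white: Open motor with a white square base plate (96 x 96 x 10 mm); square steel stack and orange winding ring above, top at z 74. Bolted down, axis upright. Origin: centre of the underside; the bore axis is its z axis. Bore 48 mm dia, flared in the winding ring; a rotor stands on the flat floor at z 10, inside a shallow 34 mm pocket. Its own rotor's tip then stands at z 140.
- rotor_stand: Round turned stand of light wood, 92 mm dia, 36 mm high, fixed, empty at the start. Origin: centre of the underside. Round pocket about 50 mm dia, open at the top, flat floor at z 6: a rotor stands in it upright on its bottom bearing.
- shield_a: Grey die-cast bearing shield, a round cap 60 mm dia, 20 mm high, lying loose on the belt right of the motors. Origin: centre of its underside. Leave it alone.
- shield_b: Grey die-cast bearing shield, a round cap 60 mm dia, 20 mm high, lying loose on the bench at the left of the work. Origin: centre of its underside. Leave it alone.
- screwdriver: Green-handled screwdriver, 198 mm long, 28 mm high, lying loose on the bench at the left. Origin: centre of its underside, handle along +y of its own frame. Leave it alone.

How it is judged:
By the outcome, as a careful person would: the job done as asked, in the order asked, and still so for the second after the job is handed in, with the robot touching nothing.
It also fails if it takes over 102 s, if anything falls off the work surface, if the arm or the gripper's body presses on something with over 40 N, if the wrist force passes 120 N, or if a joint passes its speed limit or range.

### The arm

A 6-joint arm with a two-finger parallel gripper is mounted at the origin on the work surface; the furniture and walls round the work are solid. World frame = base frame: x ahead of the robot, y to its left, z up, the work surface at z = 0. Lengths are in m, angles in degrees, forces in N, time in s.
With the tool pointing down it reaches from about 0.25 to 0.725 m from the base axis. Payload 9.7 kg.
Tool frame: the origin (TCP) lies at the centre of the arm's flange, where the gripper is bolted on; the fingertips stand 173 mm ahead of it and the grasp point (between the pads) lies 155 mm ahead of it; z points along the fingers, y is the line along which they close (so a half turn about z gives the same grasp; the last joint's range is limited). The gripper opens to 85 mm and grips with 20 to 120 N. Pads are 22 mm wide; open, the fingers measure 114 mm over their backs; the gripper's body (76 mm by 85 mm) begins 54 mm behind the grasp point. The pads swing forward as they close: fully open they stand 13 mm farther back than shut.
Start: joints at [76.834, 4.979, 10.078, 95.1, 0, 90], TCP at [0.125, 0.536, 0.405] pointing down, gripper open.
Joint ranges: [-179.16, 179.16], [-48.56, 103.87], [-65.8, 70.77], [-126.05, 130.52], [-82.76, 87.17], [-180, 180]. Speed limits (degrees/s): [127.2, 127.2, 147.25, 180, 180, 180].

### API

Orientations are given as [roll, pitch, yaw] about the fixed x, y, z axes, in that order (R = Rz(yaw) Ry(pitch) Rx(roll)).
In Python, from workcell import monitor, camera, get_calibration, bot gives the robot as it stands.
- The arm moves only by the tool carry_out, never from a script. Its argument "targets" is text: rows parted by semicolons, each of 7 numbers parted by spaces: the shift along the tool's x, y, z in units of 0.04 m (1.0 is 0.04 m), then the turn, a rotation vector about the tool's x, y, z in units of 0.1 rad (1.0 is 0.1 rad), then the opening, from -1 (shut) to 1 (fully open), so that 0 is half open. A call has exactly 8 rows; each row shifts and turns the commanded pose from where the row before left it, along the tool's axes as they then stand; what a row does not reach is not made up. A row lasts 1/12 s, in which the tool goes at most 41.7 mm and 7.16 degrees, less where a joint would pass 70% of its speed; a pose out of reach is approached as far as the arm can. A call with a number of a shift or a turn outside -1 to 1 is refused whole. A call with a gripper value outside its range is refused whole. The fingers move at their own pace and stop on an object; "newtons" is the grip in N (left out, the last holds). Time passes only in rows, so rows that do not move let the fingers close, or fill a call up. It gives the time, the measured TCP pose, the force, the opening and the grip force at its end, in the units of the state.
- monitor.get_obs(): the state, without advancing time (a new reading comes with each control period).
- camera(name): name is "scene" or "side" or "wrist"; returns the picture (400x640x3 uint8, red, green, blue); there is no depth.
- get_calibration(name): a dict with "fx", "fy", "cx", "cy" (pixels), "view" (4x4, takes a point from world to camera coordinates). Camera axes: x right, y down, z forward; pixel columns grow to the right and rows downward; lengths in m; the calibration is good to about 2 mm. A picture is of the moment at which its call begins: read the wrist's pose just before it. get_calibration takes no time and is no camera call; for the wrist camera it gives the pose at the moment of the call.
- bot.job_done(): hands the job in; it is judged then, once.
The state is a dict: "time": time; "q": joint angles; "qd": joint speeds; "joint_efforts": joint torques, N m; "ee_pos": TCP position; "tcp_rot": TCP orientation; "wrist_force": force on the tool from outside, world axes, zero at the start; "torque": the same for the moment, N m; "opening": finger opening in m; "grasp_force": force on a finger pad.
Only numpy, scipy, OpenCV 4.12 (cv2) and the standard library are available. Lean on these libraries where they do the work, as an engineer would, in place of code of your own. Each camera call takes 0.05 s, during which the arm holds its last target. There are 200 camera calls.

## Working session

There is one attempt and no reset: what is moved stays moved. The work goes in short steps, Python scripts to look and compute and a tool call to move; the robot and the scene stay as the last step left them, time stands still between calls to the robot, and variables do not carry over. Pictures are saved under pics/ and viewed, at most 14 in all, crops included, and the job is handed in when it is done.

Besides the shell and the picture viewer there is one more tool, called after "Call:" by a JSON object that holds its "method" and its "body", one argument or row to a line. carry_out: Moves the arm, as the interface text tells. Shifts and turns lie within -1 to 1; 1 stands for 0.04 m of shift or 0.1 rad of turn. Its arguments: {"type":"object","properties":{"targets":{"type":"string"},"newtons":{"type":"number"}},"required":["targets"]}

```bash
ls; mkdir -p pics; python3 - <<'E'
from workcell import monitor, camera, get_calibration
import cv2,numpy as np
o=monitor.get_obs();print(o)
for n in("scene","side","wrist"):
    c=get_calibration(n);print(n,c)
    cv2.imwrite(f"pics/{n}0.png",camera(n)[:,:,::-1])
E
```

```text
pics
{'time': 0.0, 'q': array([ 7.68340456e+01,  5.01152011e+00,  1.00340852e+01,  9.51012597e+01,
       -1.43719125e-03,  9.00004520e+01]), 'qd': array([ 0.06927892, -0.07429872,  0.05050945, -0.02136279, -0.1173438 ,
       -0.0449015 ]), 'joint_efforts': array([-8.46755847e-04, -5.20387709e+01,  4.64804792e+01,  1.61671301e-02,
       -4.85246710e-05, -7.29650282e-06]), 'ee_pos': array([0.1252762 , 0.53553672, 0.40397559]), 'tcp_rot': array([-1.79921305e+02,  1.43781070e-03,  1.66833596e+02]), 'wrist_force': array([-0.11978356,  0.53568564, -0.16527944]), 'torque': array([-0.00894195, -0.02327206, -0.03215162]), 'grasp_force': 0.0, 'opening': 0.08512406626114273}
scene {'fx': 520.8354758442397, 'fy': 520.8354758442397, 'cx': 319.5037094265577, 'cy': 201.28854800631325, 'view': array([[ 0.6493918 , -0.76015147,  0.02144838, -0.20007746],
       [-0.33320726, -0.30978307, -0.89050961,  0.27032516],
       [ 0.68356654,  0.57114288, -0.45445857,  1.10655376],
       [ 0.        ,  0.        ,  0.        ,  1.        ]])}
side {'fx': 476.9273456845189, 'fy': 476.9273456845189, 'cx': 
[... 152 characters left out ...]
18770e-01,  6.41114435e-01, -7.43523459e-01,
         1.78990461e-02],
       [ 2.09794859e-01, -7.13312335e-01, -6.68708928e-01,
         1.18533840e+00],
       [ 0.00000000e+00,  0.00000000e+00,  0.00000000e+00,
         1.00000000e+00]])}
wrist {'fx': 280.9539949172513, 'fy': 280.9539949172513, 'cx': 321.0718868931376, 'cy': 204.05966882613217, 'view': array([[ 2.27596582e-01,  9.73755364e-01, -5.35744935e-04,
        -5.50038370e-01],
       [ 9.24522440e-01, -2.15916538e-01,  3.14067359e-01,
        -3.99841872e-02],
       [ 3.05709099e-01, -7.19759654e-02, -9.49400552e-01,
         3.80027704e-01],
       [ 0.00000000e+00,  0.00000000e+00,  0.00000000e+00,
         1.00000000e+00]])}
```

View pics/scene0.png

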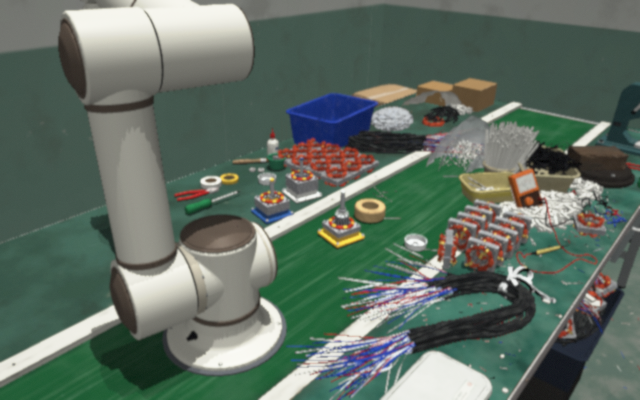

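View pics/side0.png

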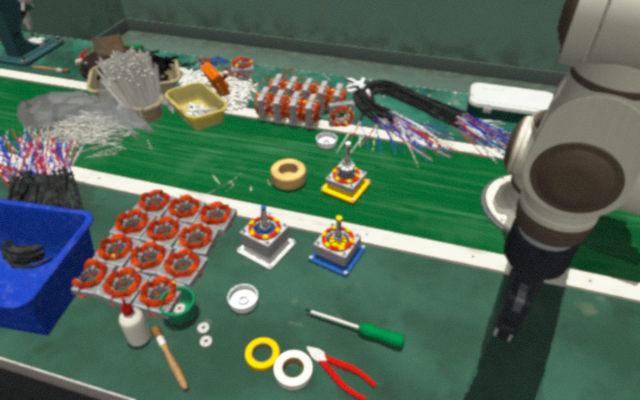

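View pics/wrist0.png

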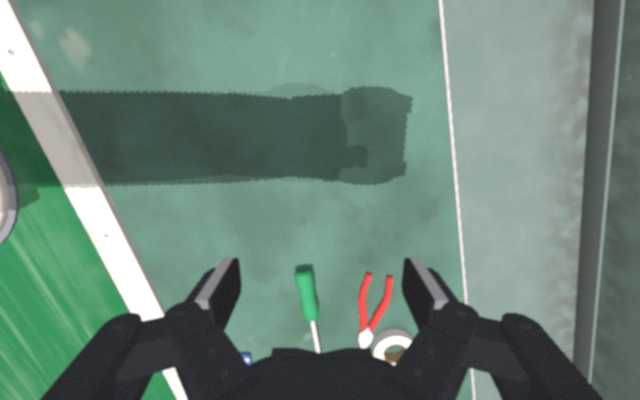

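```bash
python3 - <<'E'
import cv2
a=cv2.imread("pics/side0.png")[130:280,220:390]
cv2.imwrite("pics/side_crop.png",cv2.resize(a,None,fx=4,fy=4,interpolation=cv2.INTER_CUBIC))
b=cv2.imread("pics/scene0.png")[155:255,240:400]
cv2.imwrite("pics/scene_crop.png",cv2.resize(b,None,fx=5,fy=5,interpolation=cv2.INTER_CUBIC))
E
```

```text
(no output)
```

View pics/side_crop.png

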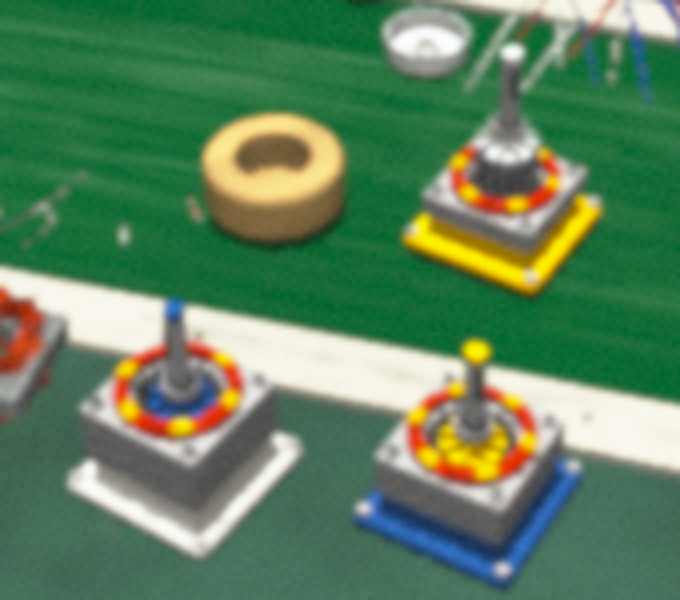

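View pics/scene_crop.png

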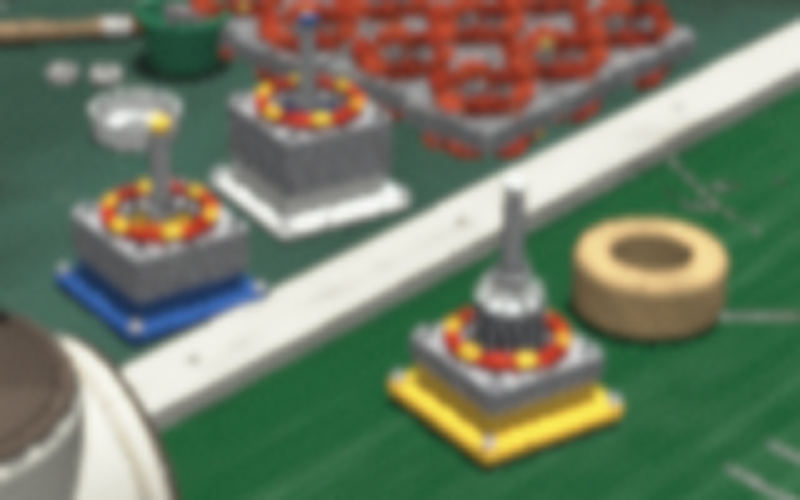

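```bash
cat > h.py <<'E'
import numpy as np,cv2
from workcell import monitor,camera,get_calibration
def ray(c,uv):
    R=c["view"][:3,:3];t=c["view"][:3,3]
    d=R.T@np.array([(uv[0]-c["cx"])/c["fx"],(uv[1]-c["cy"])/c["fy"],1]);return -R.T@t,d/np.linalg.norm(d)
def onplane(c,uv,z):
    o,d=ray(c,uv);return o+d*(z-o[2])/d[2]
def tri(c1,p1,c2,p2):
    A=np.zeros((3,3));b=np.zeros(3)
    for c,p in((c1,p1),(c2,p2)):
        o,d=ray(c,p);M=np.eye(3)-np.outer(d,d);A+=M;b+=M@o
    return np.linalg.solve(A,b)
def proj(c,P):
    p=c["view"][:3,:3]@np.asarray(P)+c["view"][:3,3];return np.array([c["cx"]+c["fx"]*p[0]/p[2],c["cy"]+c["fy"]*p[1]/p[2]])
E
python3 - <<'E'
from h import *
np.set_printoptions(precision=4,suppress=True)
a=get_calibration("scene");b=get_calibration("side")
for n,p,q,z in(("white",(342.8,192),(348,143),.14),("blue",(301.6,159),(263.75,207),.128),("yellow",(272,179.4),(339,217.5),.116),("stand",(370.2,205.6),(288.5,169.3),.036)):
    print(n,tri(a,p,b,q),onplane(a,p,z),onplane(b,q,z))
w=get_calibration("wrist");R=w["view"][:3,:3];print(-R.T@w["view"][:3,3],R[2])
E
```

```text
white [0.4662 0.0567 0.1374] [0.4618 0.0535 0.14  ] [0.4656 0.0601 0.14  ]
blue [0.585  0.3137 0.1241] [0.578  0.3074 0.128 ] [0.5832 0.3174 0.128 ]
yellow [0.4285 0.2883 0.1138] [0.4263 0.2852 0.116 ] [0.4274 0.2912 0.116 ]
stand [0.6188 0.0685 0.0328] [0.6157 0.0655 0.036 ] [0.6162 0.0737 0.036 ]
[0.046  0.5543 0.3732] [ 0.3057 -0.0718 -0.9494]
```

Call:
{"method": "carry_out", "body": {
  "targets": "0 0 0 0 0 1 1;0 0 0 0 0 1 1;0 0 0 0 0 1 1;0 0 0 0 0 1 1;0 0 0 0 0 1 1;0 0 0 0 0 1 1;0 0 0 0 0 1 1;0 0 0 0 0 1 1",
  "newtons": 40
}}

```text
time: 0.82
ee_pos: [0.1253, 0.5356, 0.4044]
tcp_rot: [-180.0, 0.0, 120.7]
wrist_force: [0.2, 0.1, 0.7]
opening: 0.0855
grasp_force: 0.0
```

Call:
{"method": "carry_out", "body": {
  "targets": "0 0 0 0 0 1 1;0 0 0 0 0 1 1;0 0 0 0 0 1 1;0 0 0 0 0 1 1;0 0 0 0 0 1 1;0 0 0 0 0 0.4 1;0 0 0 0 0 0 1;0 0 0 0 0 0 1"
}}

```text
time: 1.48
ee_pos: [0.1253, 0.5355, 0.4045]
tcp_rot: [-180.0, 0.0, 90.2]
wrist_force: [-0.4, -0.1, -0.8]
opening: 0.0852
grasp_force: 0.0
```

Call:
{"method": "carry_out", "body": {
  "targets": "-0.4 0.5 0 0 0 0 1;-0.5 0.65 0 0 0 0 1;-0.5 0.65 0 0 0 0 1;-0.5 0.65 0 0 0 0 1;-0.5 0.65 0 0 0 0 1;-0.5 0.65 0 0 0 0 1;-0.5 0.65 0 0 0 0 1;-0.5 0.65 0 0 0 0 1"
}}

```text
time: 2.15
ee_pos: [0.3284, 0.3785, 0.4047]
tcp_rot: [180.0, -0.0, 90.2]
wrist_force: [0.1, 0.8, -0.1]
opening: 0.0853
grasp_force: 0.0
```

Call:
{"method": "carry_out", "body": {
  "targets": "-0.5 0.6 0.2 0 0 0 1;-0.5 0.6 0.2 0 0 0 1;-0.5 0.6 0.2 0 0 0 1;-0.5 0.5 0.2 0 0 0 1;-0.25 0.2 0.2 0 0 0 1;0 0 0 0 0 0 1;0 0 0 0 0 0 1;0 0 0 0 0 0 1"
}}

```text
time: 2.82
ee_pos: [0.427, 0.2904, 0.3651]
tcp_rot: [180.0, -0.0, 90.1]
wrist_force: [0.5, -0.6, -0.1]
opening: 0.0858
grasp_force: 0.0
```

```bash
python3 - <<'E'
from h import *
o=monitor.get_obs();print(o["ee_pos"],o["tcp_rot"],o["q"])
c=get_calibration("wrist");im=camera("wrist");cv2.imwrite("pics/w1.png",im[:,:,::-1]);np.save("w1.npy",c)
print(proj(c,[.428,.288,.116]),proj(c,[.428,.288,.062]))
E
```

```text
[0.4269942  0.29040119 0.36507198] [ 1.79996983e+02 -2.56414146e-02  9.01138739e+01] [ 3.42156205e+01 -2.90844502e-01  2.36940996e-01  9.05109110e+01
  1.95406141e-02  1.24101750e+02]
[323.09885199 217.36896783] [322.719726   198.28344514]
```

View pics/w1.png

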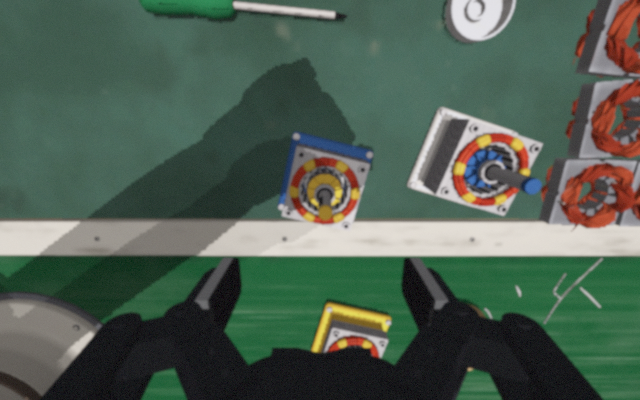

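```bash
cat >> h.py <<'E'
def mask(im,lo,hi):
    return cv2.inRange(cv2.cvtColor(im,cv2.COLOR_RGB2HSV),np.array(lo),np.array(hi))
def ring(im,c,P,r=45):
    """red segments of the winding ring near predicted P -> ellipse centre on plane z"""
    u,v=proj(c,P);m=mask(im,(0,150,110),(17,255,255))|mask(im,(170,150,110),(180,255,255))
    k=np.zeros_like(m);cv2.circle(k,(int(u),int(v)),r,255,-1);m&=k
    pts=cv2.findNonZero(m);e=cv2.fitEllipse(cv2.convexHull(pts));
    return e,onplane(c,e[0],P[2])
def blob(im,c,P,lo,hi,r=20):
    u,v=proj(c,P);m=mask(im,lo,hi);k=np.zeros_like(m);cv2.circle(k,(int(u),int(v)),r,255,-1);m&=k
    n,l,s,ce=cv2.connectedComponentsWithStats(m);i=1+np.argmax(s[1:,4])
    return ce[i],s[i],onplane(c,ce[i],P[2])
E
python3 - <<'E'
from h import *
np.set_printoptions(precision=4,suppress=True)
c=np.load("w1.npy",allow_pickle=True).item();im=cv2.imread("pics/w1.png")[:,:,::-1].copy()
print(ring(im,c,[.428,.288,.062]));print(ring(im,c,[.585,.314,.074],50))
print(blob(im,c,[.428,.288,.115],(18,120,80),(35,255,255),9))
print(blob(im,c,[.585,.314,.124],(100,120,60),(125,255,255),14))
for n,p,q in(("b",[.428,.288,.062],0),("w",[.585,.314,.074],0)): print(n,proj(c,p))
for x in range(195,222,3): print(x,im[x,318:333:2].tolist())
E
```

```text
(((324.1393737792969, 190.15769958496094), (64.28756713867188, 66.48723602294922), 89.50141143798828), array([0.4294, 0.2965, 0.062 ]))
(((490.0775451660156, 168.958984375), (66.32849884033203, 78.8838882446289), 54.03603744506836), array([0.5845, 0.3207, 0.074 ]))
(array([324.5528, 212.8618]), array([319, 207,  13,  12, 123], dtype=int32), array([0.4292, 0.2916, 0.115 ]))
(array([530.1571, 186.0619]), array([522, 178,  17,  17, 210], dtype=int32), array([0.5875, 0.3172, 0.124 ]))
b [322.7197 198.2834]
w [489.2378 176.0105]
195 [[51, 49, 51], [77, 74, 74], [80, 77, 77], [89, 87, 86], [88, 85, 86], [84, 81, 82], [63, 63, 63], [77, 74, 72]]
198 [[49, 45, 45], [36, 33, 36], [58, 58, 58], [84, 83, 83], [89, 86, 89], [84, 81, 83], [81, 76, 79], [152, 147, 146]]
201 [[98, 92, 79], [31, 27, 31], [55, 54, 54], [83, 82, 81], [88, 86, 86], [85, 82, 83], [117, 113, 110], [197, 185, 154]]
204 [[146, 126, 61], [58, 51, 44], [78, 68, 59], [99, 89, 71], [98, 87, 71], [90, 82, 76], [121, 109, 80], [194, 173, 88]]
207 [[137, 121, 66], [116, 95, 46], [134, 108, 39], [147, 118, 43], [144, 115, 40], [137, 111, 43], [111, 92, 54], [98, 89, 79]]
210 [[122, 102, 68], [149, 120, 47], [153, 122, 46], [152, 121, 44], [154, 123, 48], [156, 126, 51], [148, 119, 50], [136, 122, 105]]
213 [[157, 139, 107], [153, 124, 47], [154, 124, 49], [156, 126, 52], [153, 123, 44], [153, 124, 44], [151, 123, 52], [148, 128, 102]]
216 [[141, 84, 45], [152, 117, 45], [153, 122, 46], [152, 122, 44], [152, 122, 45], [149, 119, 39], [148, 116, 44], [144, 99, 39]]
219 [[194, 75, 52], [178, 82, 49], [158, 99, 40], [161, 112, 47], [164, 113, 50], [170, 96, 47], [174, 77, 45], [180, 86, 48]]
```

```bash
python3 - <<'E'
from h import *
np.set_printoptions(precision=4,suppress=True)
c=np.load("w1.npy",allow_pickle=True).item();a=get_calibration("scene");b=get_calibration("side")
def mid(c,p,q):
    P,Q=onplane(c,p,.01),onplane(c,q,.01);return (P+Q)[:2]/2,np.linalg.norm(P-Q)
f=lambda p,s,o:(p[0]/s+o[0],p[1]/s+o[1])
S=lambda p:f(p,4,(220,130));C=lambda p:f(p,5,(240,155))
print("blue",mid(c,(279,208),(373,153)),mid(b,S((358,510)),S((581,468))),mid(a,C((55,273)),C((270,293))))
print("white",mid(b,S((68,482)),S((302,446))),mid(a,C((212,173)),C((410,202))))
print("yellow",mid(b,S((402,238)),S((603,210))),mid(a,C((387,383)),C((626,405))))
print("stand w", proj(c,[.617,.07,.036]))
E
```

```text
blue (array([0.4304, 0.293 ]), np.float64(0.1293514284065019)) (array([0.4267, 0.2923]), np.float64(0.12870451863327687)) (array([0.426 , 0.2863]), np.float64(0.1315998023262935))
white (array([0.5849, 0.3197]), np.float64(0.1323542995458073)) (array([0.5826, 0.3088]), np.float64(0.1337317649101455))
yellow (array([0.4638, 0.0663]), np.float64(0.133686917879665)) (array([0.4633, 0.0536]), np.float64(0.1337670172893801))
stand w [462.55   347.9543]
```

Call:
{"method": "carry_out", "body": {
  "targets": "-0.5 0.1 0 0 0 0 1;-0.8 0.1 0 0 0 0 1;-0.8 0.1 0 0 0 0 1;-0.8 0.1 0 0 0 0 1;-0.8 0.1 0 0 0 0 1;-0.8 0.1 0 0 0 0 1;-0.8 0.1 0 0 0 0 1;-0.4 0.2 0 0 0 0 1"
}}

```text
time: 3.53
ee_pos: [0.463, 0.0604, 0.3658]
tcp_rot: [179.9, 0.0, 90.1]
wrist_force: [-0.3, 1.1, 0.9]
opening: 0.0852
grasp_force: 0.0
```

Call:
{"method": "carry_out", "body": {
  "targets": "0 0 0 0 0 0 1;0 0 0 0 0 0 1;0 0 0 0 0 0 1;0 0 0 0 0 0 1;0 0 0 0 0 0 1;0 0 0 0 0 0 1;0 0 0 0 0 0 1;0 0 0 0 0 0 1"
}}

```text
time: 4.2
ee_pos: [0.4637, 0.0622, 0.3647]
tcp_rot: [-180.0, -0.0, 90.1]
wrist_force: [-0.4, -0.3, 0.3]
opening: 0.0856
grasp_force: 0.0
```

```bash
python3 - <<'E'
from h import *
np.set_printoptions(precision=4,suppress=True)
o=monitor.get_obs();print(o["ee_pos"],o["tcp_rot"])
c=get_calibration("wrist");im=camera("wrist");cv2.imwrite("pics/w2.png",im[:,:,::-1]);np.save("w2.npy",c)
for p in([.464,.062,.139],[.464,.062,.05],[.617,.072,.036]):print(proj(c,p))
print(ring(im,c,[.464,.062,.05]))
E
```

```text
[0.4637 0.0622 0.3647] [-179.9978   -0.0016   90.0951]
[322.4253 225.7059]
[322.0213 192.9273]
[462.8666 180.7543]
(((325.84521484375, 191.84645080566406), (61.57049560546875, 63.27907943725586), 74.99915313720703), array([0.468 , 0.0632, 0.05  ]))
```

View pics/w2.png

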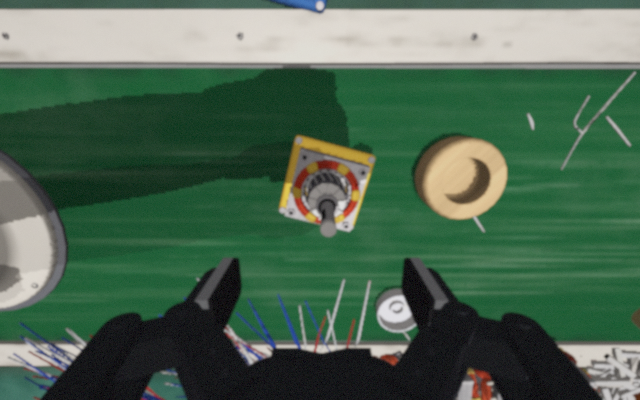

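```bash
python3 - <<'E'
from h import *
np.set_printoptions(precision=4,suppress=True)
c=np.load("w2.npy",allow_pickle=True).item();im=cv2.imread("pics/w2.png")[:,:,::-1].copy()
P=onplane(c,(279,210),.01);Q=onplane(c,(375,155),.01);print("plate",(P+Q)/2,np.linalg.norm(P-Q))
g=im[215:242,314:344];m=mask(im,(0,0,105),(180,45,255));k=np.zeros_like(m);k[222:242,314:344]=255;m&=k
for r in range(214,242,3):print(r,im[r,316:342:2,1])
print("tip guess",onplane(c,(328.5,229),.14))
# stand: wood hue, top face bright
hs=cv2.cvtColor(im,cv2.COLOR_RGB2HSV);print(hs[150,450],hs[200,425],hs[180,465],hs[205,470])
w=mask(im,(8,50,150),(28,200,255));k=np.zeros_like(w);k[125:225,405:515]=255;w&=k
cs,h=cv2.findContours(w,cv2.RETR_CCOMP,cv2.CHAIN_APPROX_NONE)
for q in cs:
    if cv2.contourArea(q)>150:
        e=cv2.fitEllipse(q);print(cv2.contourArea(q),e,onplane(c,e[0],.036))
cv2.imwrite("pics/w2c.png",cv2.resize(im[120:250,270:520][:,:,::-1],None,fx=3,fy=3,interpolation=cv2.INTER_CUBIC))
E
```

```text
plate [0.4682 0.0623 0.01  ] 0.13154729885065644
214 [211 192 130  49  30  69  84  83  78 159 209 203 179]
217 [133 160 167  69  36  72  82  85  78 123 174 179 196]
220 [ 88 105 116  70  86 101 100  99  88 112 170 182 189]
223 [107 105  93 104 122 136 135 132 122 116 172 195 203]
226 [ 92 102 111 128 136 138 137 137 136 134 176 207 206]
229 [107 105 117 137 137 137 137 139 137 137 134 152 169]
232 [102 105 115 132 135 137 138 135 133 129 114 106 104]
235 [103 105 107 113 122 130 132 132 121 110 103 102  97]
238 [101 102  99 101 102 101 104 102 102 101 101  99  98]
241 [ 97 100 101 102 102  99 104 100 100 100  96 100  97]
tip guess [0.4685 0.0598 0.14  ]
[ 19  86 217] [ 18 115  93] [ 18  87 215] [ 19  78 220]
5010.5 ((465.28546142578125, 178.86428833007812), (73.97518157958984, 86.29644012451172), 51.883567810058594) [0.6193 0.0741 0.036 ]
843.0 ((470.4342041015625, 182.98513793945312), (33.96984100341797, 49.182037353515625), 40.61430740356445) [0.6256 0.0695 0.036 ]
```

View pics/w2c.png

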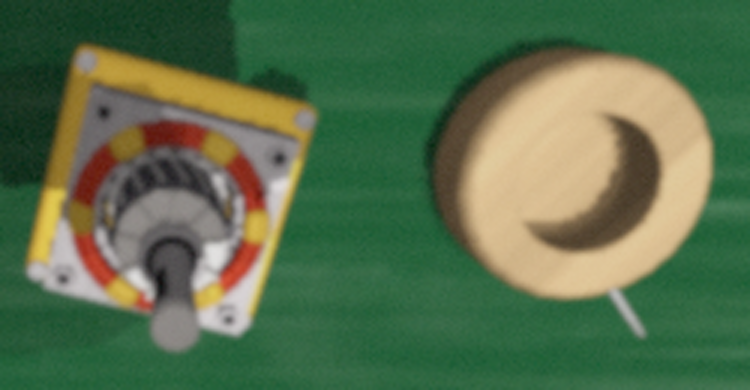

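Call:
{"method": "carry_out", "body": {
  "targets": "-0.05 0.1 0.3 0 0 0 1;0 0 0.4 0 0 0 1;0 0 0.4 0 0 0 1;0 0 0.4 0 0 0 1;0 0 0.4 0 0 0 1;0 0 0.3 0 0 0 0.5;0 0 0.1 0 0 0 0;0 0 0 0 0 0 -0.3"
}}

```text
time: 4.92
ee_pos: [0.4675, 0.0598, 0.2714]
tcp_rot: [-179.9, 0.0, 90.1]
wrist_force: [-0.6, -0.1, -0.1]
opening: 0.0516
grasp_force: 0.0
```

Call:
{"method": "carry_out", "body": {
  "targets": "0 0 0 0 0 0 -1;0 0 0 0 0 0 -1;0 0 0 0 0 0 -1;0 0 0 0 0 0 -1;0 0 0 0 0 0 -1;0 0 0 0 0 0 -1;0 0 0 0 0 0 -1;0 0 0 0 0 0 -1"
}}

```text
time: 5.58
ee_pos: [0.4681, 0.0599, 0.2737]
tcp_rot: [179.9, -0.0, 90.1]
wrist_force: [1.3, -1.1, 5.5]
opening: 0.0108
grasp_force: 39.3
```

```bash
python3 - <<'E'
from h import *
o=monitor.get_obs();print(o["ee_pos"],o["tcp_rot"],o["wrist_force"],o["opening"],o["grasp_force"])
c=get_calibration("wrist");im=camera("wrist");np.save("w3.npy",c)
for p in([.4675,.060,.14],[.4675,.060,.117]):print(proj(c,p))
cv2.imwrite("pics/w3.png",cv2.resize(im[180:380,200:460][:,:,::-1],None,fx=3,fy=3,interpolation=cv2.INTER_CUBIC))
E
```

```text
[0.46806468 0.05991744 0.2736567 ] [ 1.79885028e+02 -1.29688518e-02  9.00583886e+01] [ 1.33629076 -1.073942    5.50144543] 0.010835096884010516 39.2574280500412
[320.85086681 306.48993582]
[320.7885699  277.04402681]
```

View pics/w3.png

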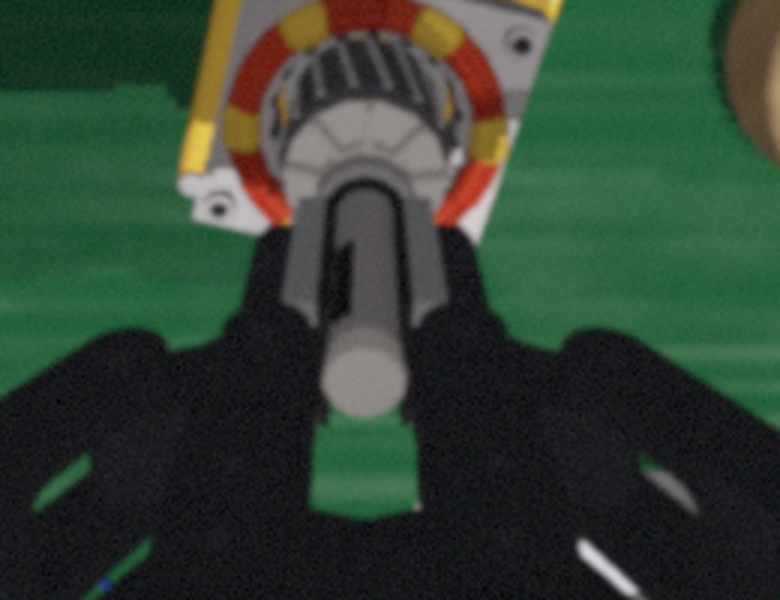

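Call:
{"method": "carry_out", "body": {
  "targets": "0 0 -0.1 0 0 0 -1;0 0 -0.3 0 0 0 -1;0 0 -0.4 0 0 0 -1;0 0 -0.4 0 0 0 -1;0 0 -0.4 0 0 0 -1;0 0 -0.4 0 0 0 -1;0 0 -0.2 0 0 0 -1;0 0 0 0 0 0 -1"
}}

```text
time: 6.3
ee_pos: [0.4679, 0.0599, 0.3628]
tcp_rot: [179.9, -0.0, 90.1]
wrist_force: [-0.0, 0.6, -2.0]
opening: 0.0107
grasp_force: 39.1
```

Call:
{"method": "carry_out", "body": {
  "targets": "0 0.2 0 0 0 0 -1;0 0.5 0 0 0 0 -1;0.05 0.6 0 0 0 0 -1;0.1 0.7 0 0 0 0 -1;0.1 0.7 0 0 0 0 -1;0.1 0.6 0 0 0 0 -1;0 0.4 0 0 0 0 -1;0 0.1 0 0 0 0 -1"
}}

```text
time: 6.97
ee_pos: [0.6221, 0.0742, 0.3577]
tcp_rot: [-179.8, 0.0, 90.1]
wrist_force: [-0.6, 0.1, -2.5]
opening: 0.0108
grasp_force: 39.5
```

Call:
{"method": "carry_out", "body": {
  "targets": "0 0 0 0 0 0 -1;0 0 0 0 0 0 -1;0 0 0 0 0 0 -1;0 0 0 0 0 0 -1;0 0 0 0 0 0 -1;0 0 0 0 0 0 -1;0 0 0 0 0 0 -1;0 0 0 0 0 0 -1"
}}

```text
time: 7.63
ee_pos: [0.6196, 0.074, 0.3609]
tcp_rot: [180.0, -0.0, 90.1]
wrist_force: [-0.1, 0.3, -2.8]
opening: 0.0107
grasp_force: 39.5
```

```bash
python3 - <<'E'
from h import *
np.set_printoptions(precision=4,suppress=True)
o=monitor.get_obs();print(o["ee_pos"],o["tcp_rot"],o["wrist_force"],o["opening"])
c=get_calibration("wrist");im=camera("wrist");np.save("w4.npy",c)
print(proj(c,[.6193,.0741,.036]))
w=mask(im,(8,50,150),(28,200,255))
cs,h=cv2.findContours(w,cv2.RETR_EXTERNAL,cv2.CHAIN_APPROX_NONE)
for q in cs:
    if cv2.contourArea(q)>800:
        e=cv2.fitEllipse(cv2.convexHull(q));print(e,onplane(c,e[0],.036))
cv2.imwrite("pics/w4.png",cv2.resize(im[100:340,180:480][:,:,::-1],None,fx=2.5,fy=2.5,interpolation=cv2.INTER_CUBIC))
E
```

```text
[0.6196 0.074  0.3609] [179.9809  -0.002   90.0577] [-0.1352  0.2601 -2.7774] 0.010703394755175257
[321.3512 190.0703]
((591.9528198242188, 349.06573486328125), (80.59370422363281, 129.7749481201172), 54.86393737792969) [ 0.9792 -0.1444  0.036 ]
((192.95567321777344, 193.8388214111328), (84.23379516601562, 106.81824493408203), 129.3805389404297) [0.4796 0.0697 0.036 ]
```

View pics/w4.png

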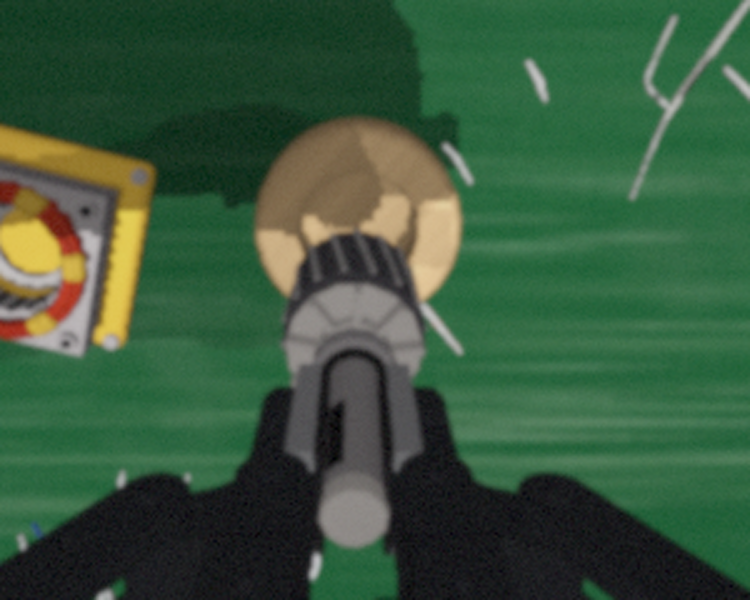

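Call:
{"method": "carry_out", "body": {
  "targets": "0 0.03 0.1 0 0 0 -1;0 0 0.3 0 0 0 -1;0 0 0.4 0 0 0 -1;0 0 0.4 0 0 0 -1;0 0 0.4 0 0 0 -1;0 0 0.3 0 0 0 -1;0 0 0.2 0 0 0 -1;0 0 0.1 0 0 0 -1"
}}

```text
time: 8.35
ee_pos: [0.6208, 0.074, 0.2712]
tcp_rot: [-179.9, 0.0, 90.1]
wrist_force: [-0.8, 0.4, -2.9]
opening: 0.0106
grasp_force: 39.4
```

Call:
{"method": "carry_out", "body": {
  "targets": "0 0 0 0 0 0 -1;0 0 0 0 0 0 -1;0 0 0 0 0 0 -1;0 0 0 0 0 0 -1;0 0 0 0 0 0 -1;0 0 0 0 0 0 -1;0 0 0 0 0 0 -1;0 0 0 0 0 0 -1"
}}

```text
time: 9.02
ee_pos: [0.6209, 0.074, 0.2728]
tcp_rot: [180.0, 0.0, 90.1]
wrist_force: [0.9, -0.6, -2.3]
opening: 0.0108
grasp_force: 39.4
```

Call:
{"method": "carry_out", "body": {
  "targets": "0 0 0.02 0 0 0 -1;0 0 0.02 0 0 0 -1;0 0 0.02 0 0 0 -1;0 0 0.02 0 0 0 -1;0 0 0 0 0 0 -1;0 0 0 0 0 0 -1;0 0 0 0 0 0 -1;0 0 0 0 0 0 -1"
}}

```text
time: 9.68
ee_pos: [0.621, 0.074, 0.2697]
tcp_rot: [180.0, -0.0, 90.1]
wrist_force: [-0.2, -1.5, 0.9]
opening: 0.0107
grasp_force: 39.7
```

Call:
{"method": "carry_out", "body": {
  "targets": "0 0 0.02 0 0 0 -1;0 0 0 0 0 0 -1;0 0 0 0 0 0 -0.5;0 0 0 0 0 0 0;0 0 0 0 0 0 0.5;0 0 0 0 0 0 1;0 0 0 0 0 0 1;0 0 0 0 0 0 1"
}}

```text
time: 10.35
ee_pos: [0.6209, 0.074, 0.2685]
tcp_rot: [-180.0, 0.0, 90.1]
wrist_force: [1.0, -0.7, -0.5]
opening: 0.0805
grasp_force: 0.0
```

Call:
{"method": "carry_out", "body": {
  "targets": "0 0 -0.1 0 0 0 1;0 0 -0.4 0 0 0 1;0 0 -0.5 0 0 0 1;0 0 -0.5 0 0 0 1;0 0 -0.5 0 0 0 1;0 0 -0.3 0 0 0 1;0 0 -0.1 0 0 0 1;0 0 0 0 0 0 1"
}}

```text
time: 11.02
ee_pos: [0.6211, 0.0741, 0.3659]
tcp_rot: [179.9, -0.0, 90.1]
wrist_force: [0.1, 0.3, -0.7]
opening: 0.0851
grasp_force: 0.0
```

Call:
{"method": "carry_out", "body": {
  "targets": "0.3 -0.3 0 0 0 0 1;0.5 -0.45 0 0 0 0 1;0.6 -0.5 0 0 0 0 1;0.6 -0.5 0 0 0 0 1;0.6 -0.5 0 0 0 0 1;0.6 -0.5 0 0 0 0 1;0.6 -0.5 0 0 0 0 1;0.6 -0.5 0 0 0 0 1"
}}

```text
time: 11.68
ee_pos: [0.4695, 0.2507, 0.3634]
tcp_rot: [-179.9, 0.0, 90.0]
wrist_force: [-0.3, -0.4, 1.4]
opening: 0.0854
grasp_force: 0.0
```

Call:
{"method": "carry_out", "body": {
  "targets": "0.5 -0.5 0 0 0 0 1;0.35 -0.4 0 0 0 0 1;0.2 -0.15 0 0 0 0 1;0 0 0 0 0 0 1;0 0 0 0 0 0 1;0 0 0 0 0 0 1;0 0 0 0 0 0 1;0 0 0 0 0 0 1"
}}

```text
time: 12.35
ee_pos: [0.4294, 0.2912, 0.3644]
tcp_rot: [-180.0, 0.0, 90.0]
wrist_force: [-0.0, -0.5, -0.3]
opening: 0.0855
grasp_force: 0.0
```

```bash
python3 - <<'E'
from h import *
np.set_printoptions(precision=4,suppress=True)
o=monitor.get_obs();print(o["ee_pos"],o["tcp_rot"])
c=get_calibration("wrist");im=camera("wrist");np.save("w5.npy",c);cv2.imwrite("pics/w5.png",im[:,:,::-1])
print(ring(im,c,[.429,.292,.062]))
print(blob(im,c,[.429,.292,.116],(18,120,80),(35,255,255),9))
cv2.imwrite("pics/side5.png",camera("side")[:,:,::-1])
a=cv2.imread("pics/side5.png")[120:290,220:390];b=im[100:270,260:430,::-1]
cv2.imwrite("pics/c5.png",cv2.resize(np.hstack([a,b]),None,fx=2.35,fy=2.35,interpolation=cv2.INTER_CUBIC))
E
```

```text
[0.4294 0.2912 0.3644] [-179.9863    0.017    89.9774]
(((321.7629699707031, 190.8124237060547), (64.39039611816406, 66.72193145751953), 94.95561981201172), array([0.4294, 0.2966, 0.062 ]))
(array([321.925 , 212.4688]), array([315, 206,  14,  14, 160], dtype=int32), array([0.4294, 0.2932, 0.116 ]))
```

View pics/c5.png

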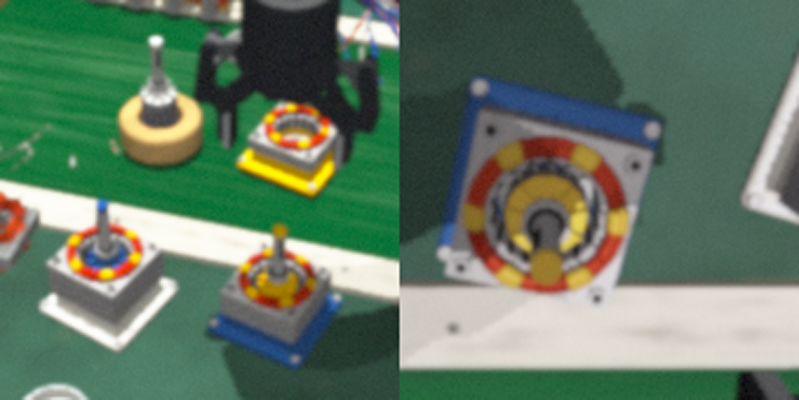

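Call:
{"method": "carry_out", "body": {
  "targets": "0.03 0 0.3 0 0 0 1;0 0 0.45 0 0 0 1;0 0 0.5 0 0 0 1;0 0 0.5 0 0 0 1;0 0 0.5 0 0 0 1;0 0 0.4 0 0 0 0.5;0 0 0.2 0 0 0 0;0 0 0 0 0 0 -0.3"
}}

```text
time: 13.12
ee_pos: [0.4282, 0.2926, 0.2482]
tcp_rot: [-179.8, 0.1, 90.1]
wrist_force: [0.3, 0.8, 0.2]
opening: 0.0519
grasp_force: 0.0
```

Call:
{"method": "carry_out", "body": {
  "targets": "0 0 0 0 0 0 -1;0 0 0 0 0 0 -1;0 0 0 0 0 0 -1;0 0 0 0 0 0 -1;0 0 0 0 0 0 -1;0 0 0 0 0 0 -1;0 0 0 0 0 0 -1;0 0 0 0 0 0 -1"
}}

```text
time: 13.78
ee_pos: [0.4291, 0.2932, 0.2519]
tcp_rot: [179.9, -0.1, 90.1]
wrist_force: [1.9, -0.1, 6.6]
opening: 0.0107
grasp_force: 39.3
```

```bash
python3 - <<'E'
from h import *
np.set_printoptions(precision=4,suppress=True)
o=monitor.get_obs();print(o["ee_pos"],o["tcp_rot"],o["wrist_force"],o["opening"],o["grasp_force"])
c=get_calibration("wrist");im=camera("wrist")
print(proj(c,[.4294,.2925,.116]),blob(im,c,[.4294,.2925,.116],(18,120,60),(35,255,255),14))
E
```

```text
[0.4291 0.2932 0.2519] [179.8775  -0.0669  90.0514] [ 1.9456 -0.0708  6.5936] 0.010711231320243209 39.30167019367218
[322.6529 304.9491] (array([321.6655, 303.3574]), array([308, 290,  28,  28, 568], dtype=int32), array([0.429 , 0.2933, 0.116 ]))
```

Call:
{"method": "carry_out", "body": {
  "targets": "0 0 -0.1 0 0 0 -1;0 0 -0.3 0 0 0 -1;0 0 -0.4 0 0 0 -1;0 0 -0.4 0 0 0 -1;0 0 -0.4 0 0 0 -1;0 0 -0.4 0 0 0 -1;0 0 -0.2 0 0 0 -1;0 0 0 0 0 0 -1"
}}

```text
time: 14.5
ee_pos: [0.4289, 0.2932, 0.3408]
tcp_rot: [179.9, -0.1, 90.1]
wrist_force: [-0.8, -0.2, -3.5]
opening: 0.0108
grasp_force: 39.2
```

Call:
{"method": "carry_out", "body": {
  "targets": "-0.3 0 0 0 0 0 -1;-0.5 0.1 0 0 0 0 -1;-0.6 0.1 0 0 0 0 -1;-0.7 0.1 0 0 0 0 -1;-0.7 0.1 0 0 0 0 -1;-0.7 0.1 0 0 0 0 -1;-0.7 0.1 0 0 0 0 -1;-0.6 0.1 0 0 0 0 -1"
}}

```text
time: 15.17
ee_pos: [0.4564, 0.099, 0.3375]
tcp_rot: [-179.9, 0.0, 90.0]
wrist_force: [-0.1, 0.6, -4.1]
opening: 0.0108
grasp_force: 39.2
```

Call:
{"method": "carry_out", "body": {
  "targets": "-0.5 0.1 0 0 0 0 -1;-0.4 0.1 0 0 0 0 -1;-0.1 0.1 0 0 0 0 -1;0 0 0 0 0 0 -1;0 0 0 0 0 0 -1;0 0 0 0 0 0 -1;0 0 0 0 0 0 -1;0 0 0 0 0 0 -1"
}}

```text
time: 15.83
ee_pos: [0.4688, 0.0617, 0.3386]
tcp_rot: [-180.0, -0.0, 90.1]
wrist_force: [-0.2, -0.1, -3.9]
opening: 0.0108
grasp_force: 39.2
```

```bash
python3 - <<'E'
from h import *
np.set_printoptions(precision=4,suppress=True)
o=monitor.get_obs();print(o["ee_pos"],o["tcp_rot"],o["wrist_force"],o["opening"],o["grasp_force"])
c=get_calibration("wrist");im=camera("wrist");cv2.imwrite("pics/w6.png",cv2.resize(im[100:340,180:480][:,:,::-1],None,fx=2.5,fy=2.5,interpolation=cv2.INTER_CUBIC))
print(ring(im,c,[.468,.062,.05]))
E
```

```text
[0.4688 0.0617 0.3386] [-179.9872   -0.0042   90.1214] [-0.1666 -0.1426 -3.9288] 0.010774632070690321 39.21116888523102
(((321.2192687988281, 198.4878692626953), (66.95673370361328, 69.15078735351562), 83.02544403076172), array([0.4682, 0.0635, 0.05  ]))
```

View pics/w6.png

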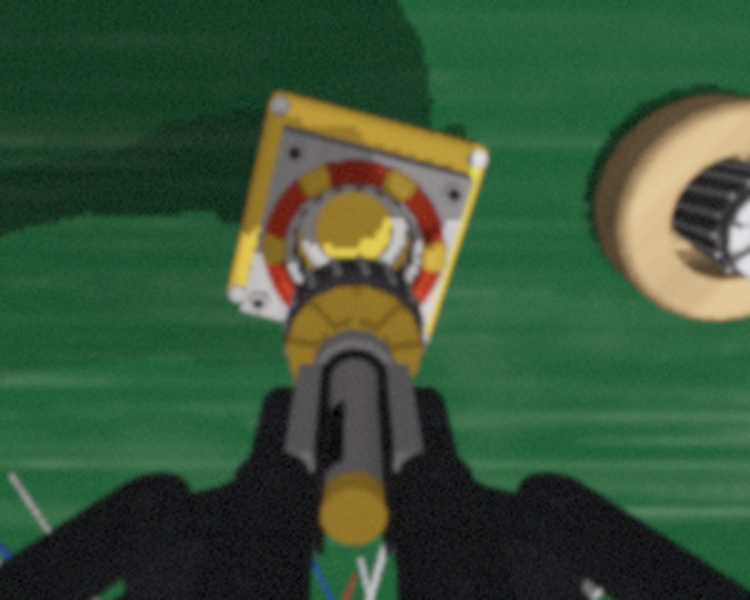

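Call:
{"method": "carry_out", "body": {
  "targets": "0 -0.01 0.1 0 0 0 -1;0 0 0.3 0 0 0 -1;0 0 0.4 0 0 0 -1;0 0 0.4 0 0 0 -1;0 0 0.4 0 0 0 -1;0 0 0.3 0 0 0 -1;0 0 0.1 0 0 0 -1;0 0 0.1 0 0 0 -1"
}}

```text
time: 16.55
ee_pos: [0.4683, 0.0611, 0.2538]
tcp_rot: [-179.9, 0.0, 90.1]
wrist_force: [0.8, -0.6, -4.5]
opening: 0.011
grasp_force: 39.1
```

Call:
{"method": "carry_out", "body": {
  "targets": "0 0 0 0 0 0 -1;0 0 0 0 0 0 -1;0 0 0 0 0 0 -1;0 0 0 0 0 0 -1;0 0 0 0 0 0 -1;0 0 0 0 0 0 -1;0 0 0 0 0 0 -1;0 0 0 0 0 0 -1"
}}

```text
time: 17.22
ee_pos: [0.4686, 0.0611, 0.2548]
tcp_rot: [180.0, -0.0, 90.1]
wrist_force: [-0.3, 0.1, -4.7]
opening: 0.011
grasp_force: 39.2
```

Call:
{"method": "carry_out", "body": {
  "targets": "0 0 0.02 0 0 0 -1;0 0 0.02 0 0 0 -1;0 0 0.02 0 0 0 -1;0 0 0.01 0 0 0 -1;0 0 0 0 0 0 -1;0 0 0 0 0 0 -1;0 0 0 0 0 0 -1;0 0 0 0 0 0 -1"
}}

```text
time: 17.88
ee_pos: [0.4686, 0.0611, 0.2519]
tcp_rot: [180.0, -0.0, 90.1]
wrist_force: [-0.4, -0.2, -2.5]
opening: 0.0113
grasp_force: 39.5
```

Call:
{"method": "carry_out", "body": {
  "targets": "0 0 0.02 0 0 0 -1;0 0 0.01 0 0 0 -1;0 0 0 0 0 0 -1;0 0 0 0 0 0 -1;0 0 0 0 0 0 -1;0 0 0 0 0 0 -1;0 0 0 0 0 0 -1;0 0 0 0 0 0 -1"
}}

```text
time: 18.55
ee_pos: [0.4686, 0.0611, 0.2518]
tcp_rot: [179.9, -0.0, 90.1]
wrist_force: [-3.3, -0.0, 7.6]
opening: 0.0109
grasp_force: 40.5
```

Call:
{"method": "carry_out", "body": {
  "targets": "0 0 0 0 0 0 -0.7;0 0 0 0 0 0 -0.4;0 0 0 0 0 0 0;0 0 0 0 0 0 0.5;0 0 0 0 0 0 1;0 0 0 0 0 0 1;0 0 0 0 0 0 1;0 0 -0.1 0 0 0 1"
}}

```text
time: 19.22
ee_pos: [0.4684, 0.0611, 0.2541]
tcp_rot: [-179.9, 0.0, 90.1]
wrist_force: [-0.1, -0.3, -0.1]
opening: 0.0853
grasp_force: 0.0
```

Call:
{"method": "carry_out", "body": {
  "targets": "0 0 -0.3 0 0 0 1;0 0 -0.4 0 0 0 1;0 0 -0.5 0 0 0 1;0 0 -0.5 0 0 0 1;0 0 -0.5 0 0 0 1;0 0 -0.4 0 0 0 1;0 0 -0.1 0 0 0 1;0 0 0 0 0 0 1"
}}

```text
time: 19.88
ee_pos: [0.4688, 0.0611, 0.3644]
tcp_rot: [179.8, -0.0, 90.1]
wrist_force: [0.8, 0.4, -0.7]
opening: 0.0856
grasp_force: 0.0
```

Call:
{"method": "carry_out", "body": {
  "targets": "0.3 0.1 0 0 0 0 1;0.5 0.2 0 0 0 0 1;0.6 0.3 0 0 0 0 1;0.7 0.3 0 0 0 0 1;0.7 0.3 0 0 0 0 1;0.7 0.3 0 0 0 0 1;0.7 0.3 0 0 0 0 1;0.7 0.3 0 0 0 0 1"
}}

```text
time: 20.55
ee_pos: [0.5525, 0.2595, 0.361]
tcp_rot: [-179.9, 0.0, 90.1]
wrist_force: [0.3, -0.6, -0.2]
opening: 0.0852
grasp_force: 0.0
```

Call:
{"method": "carry_out", "body": {
  "targets": "0.6 0.3 0 0 0 0 1;0.5 0.3 0 0 0 0 1;0.3 0.15 0 0 0 0 1;0.1 0.05 0 0 0 0 1;0 0 0 0 0 0 1;0 0 0 0 0 0 1;0 0 0 0 0 0 1;0 0 0 0 0 0 1"
}}

```text
time: 21.22
ee_pos: [0.584, 0.3164, 0.363]
tcp_rot: [180.0, -0.0, 90.0]
wrist_force: [-0.3, -0.0, 1.5]
opening: 0.0854
grasp_force: 0.0
```

```bash
python3 - <<'E'
from h import *
np.set_printoptions(precision=4,suppress=True)
o=monitor.get_obs();print(o["ee_pos"],o["tcp_rot"])
c=get_calibration("wrist");im=camera("wrist");cv2.imwrite("pics/w7.png",im[:,:,::-1])
print(proj(c,[.5845,.318,.128]),ring(im,c,[.585,.319,.074]))
print(blob(im,c,[.5845,.318,.128],(100,120,40),(125,255,255),12))
E
```

```text
[0.584  0.3164 0.363 ] [179.9872  -0.0032  90.0114]
[322.5014 218.9286] (((326.0057067871094, 195.22154235839844), (67.33800506591797, 69.81350708007812), 84.96713256835938), array([0.5881, 0.3213, 0.074 ]))
(array([325.1504, 217.0526]), array([319, 211,  13,  13, 133], dtype=int32), array([0.5866, 0.3196, 0.128 ]))
```

Call:
{"method": "carry_out", "body": {
  "targets": "0.07 0.08 0.3 0 0 0 1;0 0 0.45 0 0 0 1;0 0 0.5 0 0 0 1;0 0 0.5 0 0 0 1;0 0 0.4 0 0 0 1;0 0 0.3 0 0 0 0.5;0 0 0.1 0 0 0 0;0 0 0 0 0 0 -0.3"
}}

```text
time: 21.93
ee_pos: [0.5873, 0.3198, 0.2594]
tcp_rot: [-179.9, 0.0, 90.0]
wrist_force: [-0.4, -1.2, 0.3]
opening: 0.0515
grasp_force: 0.0
```

Call:
{"method": "carry_out", "body": {
  "targets": "0 0 0 0 0 0 -1;0 0 0 0 0 0 -1;0 0 0 0 0 0 -1;0 0 0 0 0 0 -1;0 0 0 0 0 0 -1;0 0 0 0 0 0 -1;0 0 0 0 0 0 -1;0 0 0 0 0 0 -1"
}}

```text
time: 22.6
ee_pos: [0.5876, 0.3201, 0.262]
tcp_rot: [179.9, -0.1, 90.1]
wrist_force: [-1.6, 0.3, 5.5]
opening: 0.0112
grasp_force: 39.0
```

```bash
python3 - <<'E'
from h import *
np.set_printoptions(precision=4,suppress=True)
o=monitor.get_obs();print(o["ee_pos"],o["tcp_rot"],o["wrist_force"],o["opening"],o["grasp_force"])
c=get_calibration("wrist");im=camera("wrist");cv2.imwrite("pics/w8.png",im[:,:,::-1])
print(proj(c,[.587,.319,.128]),blob(im,c,[.587,.319,.128],(100,120,40),(125,255,255),20))
E
```

```text
[0.5876 0.3201 0.262 ] [179.9195  -0.0567  90.0593] [-1.5945  0.2947  5.4876] 0.011160998131191981 39.03309345245361
[320.9887 308.4684] (array([321.1466, 306.076 ]), array([308, 293,  28,  26, 566], dtype=int32), array([0.5871, 0.3203, 0.128 ]))
```

Call:
{"method": "carry_out", "body": {
  "targets": "0 0 -0.1 0 0 0 -1;0 0 -0.3 0 0 0 -1;0 0 -0.4 0 0 0 -1;0 0 -0.5 0 0 0 -1;0 0 -0.5 0 0 0 -1;0 0 -0.4 0 0 0 -1;0 0 -0.2 0 0 0 -1;0 0 0 0 0 0 -1"
}}

```text
time: 23.32
ee_pos: [0.5877, 0.3201, 0.3591]
tcp_rot: [179.8, -0.1, 90.1]
wrist_force: [1.2, -0.5, -4.4]
opening: 0.0108
grasp_force: 39.2
```

Call:
{"method": "carry_out", "body": {
  "targets": "0 -0.2 0 0 0 0 -1;-0.06 -0.5 0 0 0 0 -1;-0.1 -0.7 0 0 0 0 -1;-0.1 -0.7 0 0 0 0 -1;-0.1 -0.7 0 0 0 0 -1;-0.1 -0.6 0 0 0 0 -1;-0.1 -0.4 0 0 0 0 -1;-0.1 -0.16 0 0 0 0 -1"
}}

```text
time: 23.98
ee_pos: [0.4265, 0.293, 0.3555]
tcp_rot: [-179.9, 0.1, 90.1]
wrist_force: [0.3, 0.5, -4.5]
opening: 0.0104
grasp_force: 39.6
```

Call:
{"method": "carry_out", "body": {
  "targets": "0 0 0 0 0 0 -1;0 0 0 0 0 0 -1;0 0 0 0 0 0 -1;0 0 0 0 0 0 -1;0 0 0 0 0 0 -1;0 0 0 0 0 0 -1;0 0 0 0 0 0 -1;0 0 0 0 0 0 -1"
}}

```text
time: 24.65
ee_pos: [0.4293, 0.2935, 0.3565]
tcp_rot: [-180.0, 0.0, 90.0]
wrist_force: [0.5, -0.0, -5.5]
opening: 0.011
grasp_force: 39.5
```

```bash
python3 - <<'E'
from h import *
np.set_printoptions(precision=4,suppress=True)
o=monitor.get_obs();print(o["ee_pos"],o["tcp_rot"],o["wrist_force"],o["opening"],o["grasp_force"])
c=get_calibration("wrist");im=camera("wrist");cv2.imwrite("pics/w9.png",im[:,:,::-1])
print(ring(im,c,[.429,.294,.062]))
E
```

```text
[0.4293 0.2935 0.3565] [-179.9843    0.0088   90.0474] [ 0.4549 -0.0137 -5.5248] 0.011003372187432532 39.54621076583862
(((321.9580078125, 195.01724243164062), (65.2691650390625, 68.55713653564453), 91.10762786865234), array([0.4294, 0.2969, 0.062 ]))
```

Call:
{"method": "carry_out", "body": {
  "targets": "0.02 0 0.1 0 0 0 -1;0 0 0.3 0 0 0 -1;0 0 0.4 0 0 0 -1;0 0 0.4 0 0 0 -1;0 0 0.5 0 0 0 -1;0 0 0.4 0 0 0 -1;0 0 0.1 0 0 0 -1;0 0 0.1 0 0 0 -1"
}}

```text
time: 25.37
ee_pos: [0.4288, 0.294, 0.2634]
tcp_rot: [-179.9, 0.1, 90.1]
wrist_force: [-0.6, -0.3, -4.4]
opening: 0.0109
grasp_force: 39.4
```

Call:
{"method": "carry_out", "body": {
  "targets": "0 0 0 0 0 0 -1;0 0 0 0 0 0 -1;0 0 0 0 0 0 -1;0 0 0 0 0 0 -1;0 0 0 0 0 0 -1;0 0 0 0 0 0 -1;0 0 0 0 0 0 -1;0 0 0 0 0 0 -1"
}}

```text
time: 26.03
ee_pos: [0.4291, 0.2943, 0.2648]
tcp_rot: [180.0, -0.0, 90.1]
wrist_force: [0.3, -0.4, -4.5]
opening: 0.0109
grasp_force: 39.4
```

Call:
{"method": "carry_out", "body": {
  "targets": "0 0 0.02 0 0 0 -1;0 0 0.02 0 0 0 -1;0 0 0.02 0 0 0 -1;0 0 0.01 0 0 0 -1;0 0 0.01 0 0 0 -1;0 0 0 0 0 0 -1;0 0 0 0 0 0 -1;0 0 0 0 0 0 -1"
}}

```text
time: 26.7
ee_pos: [0.4291, 0.2943, 0.262]
tcp_rot: [180.0, -0.0, 90.1]
wrist_force: [-1.8, -0.3, 3.7]
opening: 0.0108
grasp_force: 40.4
```

Call:
{"method": "carry_out", "body": {
  "targets": "0 0 0 0 0 0 -0.7;0 0 0 0 0 0 -0.4;0 0 0 0 0 0 0;0 0 0 0 0 0 0.5;0 0 0 0 0 0 1;0 0 0 0 0 0 1;0 0 0 0 0 0 1;0 0 -0.1 0 0 0 1"
}}

```text
time: 27.37
ee_pos: [0.429, 0.2941, 0.2649]
tcp_rot: [-179.9, 0.0, 90.1]
wrist_force: [-0.4, 0.0, 0.1]
opening: 0.0853
grasp_force: 0.0
```

Call:
{"method": "carry_out", "body": {
  "targets": "0 0 -0.3 0 0 0 1;0 0 -0.4 0 0 0 1;0 0 -0.5 0 0 0 1;0 0 -0.5 0 0 0 1;0 0 -0.4 0 0 0 1;0 0 -0.3 0 0 0 1;0 0 -0.1 0 0 0 1;0 0 0 0 0 0 1"
}}

```text
time: 28.03
ee_pos: [0.4292, 0.2943, 0.3668]
tcp_rot: [179.9, -0.1, 90.1]
wrist_force: [0.3, 0.2, -0.7]
opening: 0.0855
grasp_force: 0.0
```

Call:
{"method": "carry_out", "body": {
  "targets": "-0.3 0.3 0 0 0 0 1;-0.5 0.45 0 0 0 0 1;-0.6 0.5 0 0 0 0 1;-0.6 0.5 0 0 0 0 1;-0.6 0.5 0 0 0 0 1;-0.6 0.5 0 0 0 0 1;-0.6 0.5 0 0 0 0 1;-0.6 0.5 0 0 0 0 1"
}}

```text
time: 28.7
ee_pos: [0.58, 0.117, 0.3642]
tcp_rot: [-179.9, 0.0, 90.1]
wrist_force: [-0.2, 0.5, 0.8]
opening: 0.0854
grasp_force: 0.0
```

Call:
{"method": "carry_out", "body": {
  "targets": "-0.5 0.5 0 0 0 0 1;-0.4 0.4 0 0 0 0 1;-0.2 0.15 0 0 0 0 1;0 0 0 0 0 0 1;0 0 0 0 0 0 1;0 0 0 0 0 0 1;0 0 0 0 0 0 1;0 0 0 0 0 0 1"
}}

```text
time: 29.37
ee_pos: [0.6207, 0.0754, 0.3658]
tcp_rot: [180.0, -0.0, 90.1]
wrist_force: [0.3, 0.5, -0.0]
opening: 0.0852
grasp_force: 0.0
```

```bash
python3 - <<'E'
from h import *
np.set_printoptions(precision=4,suppress=True)
o=monitor.get_obs();print(o["ee_pos"],o["tcp_rot"])
c=get_calibration("wrist");im=camera("wrist");cv2.imwrite("pics/w10.png",im[:,:,::-1])
print(proj(c,[.621,.074,.136]))
a=camera("side")[120:290,220:390,::-1];b=im[100:270,260:430,::-1]
cv2.imwrite("pics/c10.png",cv2.resize(np.hstack([a,b]),None,fx=2.35,fy=2.35,interpolation=cv2.INTER_CUBIC))
E
```

```text
[0.6207 0.0754 0.3658] [179.981   -0.0101  90.1318]
[322.2255 225.083 ]
```

View pics/c10.png

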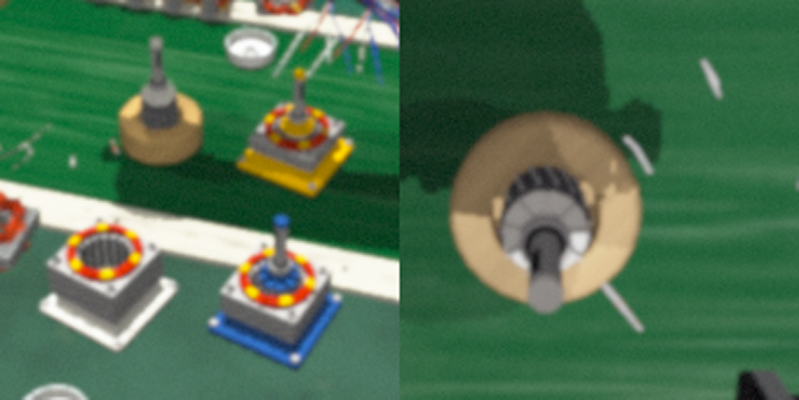

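Call:
{"method": "carry_out", "body": {
  "targets": "-0.03 0 0.3 0 0 0 1;0 0 0.4 0 0 0 1;0 0 0.4 0 0 0 1;0 0 0.4 0 0 0 1;0 0 0.5 0 0 0 1;0 0 0.3 0 0 0 0.5;0 0 0.1 0 0 0 0;0 0 0 0 0 0 -0.3"
}}

```text
time: 30.13
ee_pos: [0.621, 0.0734, 0.2687]
tcp_rot: [-179.9, 0.0, 90.1]
wrist_force: [-0.2, -0.5, 0.5]
opening: 0.0516
grasp_force: 0.0
```

Call:
{"method": "carry_out", "body": {
  "targets": "0 0 0 0 0 0 -1;0 0 0 0 0 0 -1;0 0 0 0 0 0 -1;0 0 0 0 0 0 -1;0 0 0 0 0 0 -1;0 0 0 0 0 0 -1;0 0 0 0 0 0 -1;0 0 0 0 0 0 -1"
}}

```text
time: 30.8
ee_pos: [0.6215, 0.0733, 0.2708]
tcp_rot: [179.9, -0.0, 90.1]
wrist_force: [-0.9, -0.0, 6.8]
opening: 0.011
grasp_force: 39.0
```

Call:
{"method": "carry_out", "body": {
  "targets": "0 0 -0.1 0 0 0 -1;0 0 -0.3 0 0 0 -1;0 0 -0.5 0 0 0 -1;0 0 -0.6 0 0 0 -1;0 0 -0.5 0 0 0 -1;0 0 -0.5 0 0 0 -1;0 0 -0.2 0 0 0 -1;0 0 0 0 0 0 -1"
}}

```text
time: 31.47
ee_pos: [0.6215, 0.0732, 0.3801]
tcp_rot: [179.8, -0.0, 90.1]
wrist_force: [-0.0, 0.0, -2.6]
opening: 0.0105
grasp_force: 39.2
```

Call:
{"method": "carry_out", "body": {
  "targets": "0.3 0 0 0 0 0 -1;0.5 -0.1 0 0 0 0 -1;0.7 -0.1 0 0 0 0 -1;0.7 -0.1 0 0 0 0 -1;0.7 -0.1 0 0 0 0 -1;0.7 -0.1 0 0 0 0 -1;0.7 -0.1 0 0 0 0 -1;0.6 -0.1 0 0 0 0 -1"
}}

```text
time: 32.13
ee_pos: [0.5925, 0.2715, 0.3754]
tcp_rot: [-179.9, 0.0, 90.1]
wrist_force: [0.7, -0.2, -3.2]
opening: 0.0111
grasp_force: 39.1
```

Call:
{"method": "carry_out", "body": {
  "targets": "0.6 -0.1 0 0 0 0 -1;0.5 -0.05 0 0 0 0 -1;0.15 0 0 0 0 0 -1;0 0 0 0 0 0 -1;0 0 0 0 0 0 -1;0 0 0 0 0 0 -1;0 0 0 0 0 0 -1;0 0 0 0 0 0 -1"
}}

```text
time: 32.8
ee_pos: [0.5873, 0.3183, 0.3776]
tcp_rot: [180.0, 0.0, 90.0]
wrist_force: [-0.4, -0.1, -2.3]
opening: 0.011
grasp_force: 39.1
```

```bash
python3 - <<'E'
from h import *
np.set_printoptions(precision=4,suppress=True)
o=monitor.get_obs();print(o["ee_pos"],o["tcp_rot"],o["wrist_force"],o["opening"],o["grasp_force"])
c=get_calibration("wrist");im=camera("wrist");cv2.imwrite("pics/w11.png",cv2.resize(im[100:340,180:480][:,:,::-1],None,fx=2.5,fy=2.5,interpolation=cv2.INTER_CUBIC))
print(ring(im,c,[.587,.320,.074]))
E
```

```text
[0.5873 0.3183 0.3776] [179.9939   0.0025  89.9878] [-0.3997 -0.1106 -2.2938] 0.010964129212999964 39.140862822532654
(((322.56353759765625, 192.60504150390625), (63.26930618286133, 66.22972106933594), 93.83255767822266), array([0.5882, 0.3215, 0.074 ]))
```

Call:
{"method": "carry_out", "body": {
  "targets": "0.03 0.01 0.1 0 0 0 -1;0 0 0.3 0 0 0 -1;0 0 0.4 0 0 0 -1;0 0 0.5 0 0 0 -1;0 0 0.5 0 0 0 -1;0 0 0.4 0 0 0 -1;0 0 0.2 0 0 0 -1;0 0 0.1 0 0 0 -1"
}}

```text
time: 33.52
ee_pos: [0.5873, 0.3201, 0.2758]
tcp_rot: [-179.9, 0.1, 90.0]
wrist_force: [0.4, 0.5, -3.1]
opening: 0.0106
grasp_force: 39.1
```

Call:
{"method": "carry_out", "body": {
  "targets": "0 0 0 0 0 0 -1;0 0 0 0 0 0 -1;0 0 0 0 0 0 -1;0 0 0 0 0 0 -1;0 0 0 0 0 0 -1;0 0 0 0 0 0 -1;0 0 0 0 0 0 -1;0 0 0 0 0 0 -1"
}}

```text
time: 34.18
ee_pos: [0.5875, 0.3204, 0.2776]
tcp_rot: [180.0, -0.0, 90.1]
wrist_force: [0.1, 0.6, -3.0]
opening: 0.0114
grasp_force: 39.1
```

Call:
{"method": "carry_out", "body": {
  "targets": "0 0 0.02 0 0 0 -1;0 0 0.02 0 0 0 -1;0 0 0.02 0 0 0 -1;0 0 0.01 0 0 0 -1;0 0 0.01 0 0 0 -1;0 0 0 0 0 0 -1;0 0 0 0 0 0 -1;0 0 0 0 0 0 -1"
}}

```text
time: 34.85
ee_pos: [0.5875, 0.3204, 0.2748]
tcp_rot: [180.0, -0.0, 90.1]
wrist_force: [-0.7, 0.3, 4.3]
opening: 0.0111
grasp_force: 39.9
```

Contact at the expected height. I'll release, retract and look.

Call:
{"method": "carry_out", "body": {
  "targets": "0 0 0 0 0 0 -0.7;0 0 0 0 0 0 -0.4;0 0 0 0 0 0 0;0 0 0 0 0 0 0.5;0 0 0 0 0 0 1;0 0 0 0 0 0 1;0 0 0 0 0 0 1;0 0 -0.1 0 0 0 1"
}}

```text
time: 35.52
ee_pos: [0.5874, 0.3203, 0.2775]
tcp_rot: [-179.9, 0.0, 90.1]
wrist_force: [-0.6, -0.7, -0.3]
opening: 0.0852
grasp_force: 0.0
```

Call:
{"method": "carry_out", "body": {
  "targets": "0 0 -0.3 0 0 0 1;0 0 -0.5 0 0 0 1;0 0 -0.6 0 0 0 1;0 0 -0.6 0 0 0 1;0 0 -0.5 0 0 0 1;0 0 -0.3 0 0 0 1;0 0 -0.1 0 0 0 1;0 0 0 0 0 0 1"
}}

```text
time: 36.18
ee_pos: [0.5875, 0.3204, 0.3962]
tcp_rot: [179.9, -0.1, 90.1]
wrist_force: [-0.5, 0.9, 0.2]
opening: 0.0856
grasp_force: 0.0
```

```bash
python3 - <<'E'
from h import *
im=camera("wrist");s=camera("side")
a=s[120:290,220:390,::-1];b=im[100:270,200:370,::-1]
cv2.imwrite("pics/c12.png",cv2.resize(np.hstack([a,b]),None,fx=2.35,fy=2.35,interpolation=cv2.INTER_CUBIC))
print(monitor.get_obs()["ee_pos"])
s0=cv2.imread("pics/side0.png")[:,:,::-1].astype(int)
for n,(r0,r1,c0,c1) in dict(shield_a=(125,155,310,342),shield_b=(280,315,222,262),driver=(300,352,300,410)).items(): print(n,np.abs(s0-s)[r0:r1,c0:c1].mean())
E
```

```text
[0.58749926 0.32042885 0.3937232 ]
shield_a 13.422916666666667
shield_b 14.736666666666666
driver 11.184731934731936
```

View pics/c12.png

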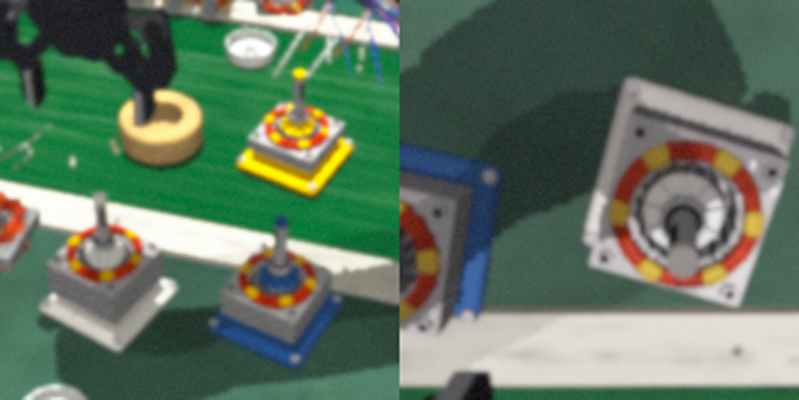

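```bash
python3 -c "
from workcell import bot
print(bot.job_done())"
```

```text
the job is handed in; nothing more can be done
None
```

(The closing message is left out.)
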